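Show the called-for coping sample to the inspection camera

TASK

One of the three zinc templates has been laid out on the white job sheet: from the tray take the one stone sample whose section matches that template and hold it up to the inspection camera, with the middle of one end face (either end) on the lens axis 150 mm in front of the glass. The end must be square to the lens, so tip the stone to suit the camera's downward look, and the picture must show it upright, crown up. Finish while still holding it there in the gripper, at rest and touching nothing else, and leave the other stones, the templates, the tools and the camera where they are.

Things in the scene. Friction and masses are not known exactly. Their poses are not given: they have to be found in the camera images.
- stone_round: loose buff limestone coping sample, 85 long (its x) x 46 wide (its y) x 59 high (its z), 0.3 to 0.5 kg; the section is the same all along its length: below, plain parallel sides 36 high; above them a 23 high half-round top (radius 23, like a dome). Origin: centre of the underside, z up. It stands upright in the wooden tray
- stone_round_end_a (a point): on stone_round: middle of its end face towards its own +x, 42.5 from its middle and 28 above the underside
- stone_round_end_b (a point): on stone_round: middle of its end face towards its own -x, 42.5 from its middle and 28 above the underside
- stone_gable: loose buff limestone coping sample, 85 long (its x) x 46 wide (its y) x 59 high (its z), 0.3 to 0.5 kg; the section is the same all along its length: below, plain parallel sides 36 high; above them a 23 high gabled top (two slopes at 45 degrees meeting in a ridge). Origin: centre of the underside, z up. It stands upright in the wooden tray
- stone_gable_end_a (a point): on stone_gable: middle of its end face towards its own +x, 42.5 from its middle and 28 above the underside
- stone_gable_end_b (a point): on stone_gable: middle of its end face towards its own -x, 42.5 from its middle and 28 above the underside
- stone_step: loose buff limestone coping sample, 85 long (its x) x 46 wide (its y) x 59 high (its z), 0.3 to 0.5 kg; the section is the same all along its length: below, plain parallel sides 36 high; above them a 23 high stepped top (a square tongue 22 wide in the middle between two flat shoulders). Origin: centre of the underside, z up. It stands upright in the wooden tray
- stone_step_end_a (a point): on stone_step: middle of its end face towards its own +x, 42.5 from its middle and 28 above the underside
- stone_step_end_b (a point): on stone_step: middle of its end face towards its own -x, 42.5 from its middle and 28 above the underside
- template_round: flat dark blue-grey zinc template 4 thick lying on the job board, the outline in full size (46 wide along its y, 59 along its x, crown to its +x) of the section of stone_round: half-round top (radius 23, like a dome). Origin: centre of the underside
- template_gable: flat dark blue-grey zinc template 4 thick lying on the job board, the outline in full size (46 wide along its y, 59 along its x, crown to its +x) of the section of stone_gable: gabled top (two slopes at 45 degrees meeting in a ridge). Origin: centre of the underside
- template_step: flat dark blue-grey zinc template 4 thick lying on the job board, the outline in full size (46 wide along its y, 59 along its x, crown to its +x) of the section of stone_step: stepped top (a square tongue 22 wide in the middle between two flat shoulders). Origin: centre of the underside
- tray: fixed shallow wooden tray, 150 (x) x 410 (y) x 22 high with a floor and rim 8 thick (floor 8 above the table); holds the three stones side by side in any order, 125 apart, their length roughly across the tray (its x). Origin: centre of the underside
- job_board: fixed plywood board 120 (x) x 300 (y) x 10 high at the far side of the table; a white paper job sheet covers its +y end (88 off its middle), the rest is bare wood. One template lies on the sheet, the two spare ones on the bare wood. Origin: centre of the underside
- job_sheet (a point): middle of the white job sheet, on the board's top
- camera_stand: fixed column stand of the inspection camera: dark base plate 180 x 150 x 16 and a steel column 25 across and 400 high; it carries the camera. Origin: foot of the column's axis at table level; +x is the heading in which the camera looks
- lens (a point): centre of the lens glass, at the front of the black camera with its white ring light (74 across). Axes: +x looks out along the lens axis, towards the robot's side and 0.2 to 0.5 rad downwards; y level; z is up in the picture. Height 0.26 to 0.36 m, tilt and heading differ from start to start; held stiffly by its clamps
- focus (a point): point in the empty air on the lens axis, 150 in front of the glass; same axes as lens
- hammer: club hammer lying on the black rubber mat, 205 long, steel head 95 wide; origin about the middle of its handle, at its underside
- chisel_narrow: steel stone chisel 185 long with a 10 wide tip lying on the mat; origin about its middle, at the underside
- chisel_wide: steel stone chisel 185 long with a 26 wide tip lying on the mat; origin about its middle, at the underside
- brush: dust brush lying on the table, right of the tray; origin at its underside
- square: mason's steel try square, 150 x 100, lying on the table beyond the tray's left end; origin at its corner, underside
Mind the look-alikes: they are no part of the job. Leave any red look-alike of the template_step alone. What is shaped like the stone_step but yellow is not meant.

How it is judged:
On the way:
1. the stone matching the template on the job sheet is lifted clear of the tray in the fingers (((horizontal distance between template_round and job_sheet below 0.06 m and height (world z) of stone_round above 0.06 m and contact force between stone_round and the fingers above 1 N) or (horizontal distance between template_gable and job_sheet below 0.06 m and height (world z) of stone_gable above 0.06 m and contact force between stone_gable and the fingers above 1 N) or (horizontal distance between template_step and job_sheet below 0.06 m and height (world z) of stone_step above 0.06 m and contact force between stone_step and the fingers above 1 N))), for 0.2 s.
At the end, for the whole second after the job is handed in: the matching stone is in the fingers, clear of the camera stand and the table, the middle of one end within 15 mm of the focus point (150 mm before the glass), its length within 0.12 rad of the lens axis, its up axis within 0.12 rad of the picture's up, crown up, at rest (((horizontal distance between template_round and job_sheet below 0.06 m and contact force between stone_round and the fingers above 1 N and distance between any of stone_round_end_a, stone_round_end_b and focus below 0.015 m and angle between the x axis of stone_round and the x axis of lens, either way round below 0.12 rad and angle between the z axis of stone_round and the z axis of lens, either way round below 0.12 rad and angle between stone_round's own z axis and vertical below 1 rad and height (world z) of stone_round above 0.12 m and contact force between stone_round and camera_stand below 0.2 N and linear speed of stone_round below 0.02 m/s and angular speed of stone_round below 0.15 rad/s) or (horizontal distance between template_gable and job_sheet below 0.06 m and contact force between stone_gable and the fingers above 1 N and distance between any of stone_gable_end_a, stone_gable_end_b and focus below 0.015 m and angle between the x axis of stone_gable and the x axis of lens, either way round below 0.12 rad and angle between the z axis of stone_gable and the z axis of lens, either way round below 0.12 rad and angle between stone_gable's own z axis and vertical below 1 rad and height (world z) of stone_gable above 0.12 m and contact force between stone_gable and camera_stand below 0.2 N and linear speed of stone_gable below 0.02 m/s and angular speed of stone_gable below 0.15 rad/s) or (horizontal distance between template_step and job_sheet below 0.06 m and contact force between stone_step and the fingers above 1 N and distance between any of stone_step_end_a, stone_step_end_b and focus below 0.015 m and angle between the x axis of stone_step and the x axis of lens, either way round below 0.12 rad and angle between the z axis of stone_step and the z axis of lens, either way round below 0.12 rad and angle between stone_step's own z axis and vertical below 1 rad and height (world z) of stone_step above 0.12 m and contact force between stone_step and camera_stand below 0.2 N and linear speed of stone_step below 0.02 m/s and angular speed of stone_step below 0.15 rad/s))); the arm keeps its last pose, push and grip.
It fails at once if a stone that was not called for is moved (more than 20 mm) ((not (horizontal distance between template_round and job_sheet below 0.06 m) and distance of stone_round from where it was at the start of the episode above 0.02 m) or (not (horizontal distance between template_gable and job_sheet below 0.06 m) and distance of stone_gable from where it was at the start of the episode above 0.02 m) or (not (horizontal distance between template_step and job_sheet below 0.06 m) and distance of stone_step from where it was at the start of the episode above 0.02 m)).
It fails at once if a template is moved (more than 20 mm) (distance of any of template_round, template_gable, template_step from where it was at the start of the episode above 0.02 m).
It fails at once if a tool is moved (more than 30 mm) (distance of any of hammer, chisel_narrow, chisel_wide, brush, square from where it was at the start of the episode above 0.03 m).
It fails at once if the camera is pushed out of its place (more than 10 mm) (distance of lens from where it was at the start of the episode above 0.01 m).
It also fails if it takes over 35 s, if anything falls off the work surface, if the arm or the gripper's body presses on something with over 40 N, if the wrist force passes 120 N, or if a joint passes its speed limit or range.

ROBOT

A 6-joint arm with a two-finger parallel gripper is mounted at the origin on the work surface. World frame = base frame: x ahead of the robot, y to its left, z up, the work surface at z = 0. Lengths are in m, angles in rad, forces in N, time in s.
With the tool pointing down it reaches from about 0.35 to 0.875 m from the base axis. Payload 15.5 kg.
Tool frame: the origin (TCP) lies midway between the tips of the shut fingers; the grasp point (between the pads) lies bot.grasp_offset behind it (bot.grasp_offset is the distance from the TCP to the grasp point, in m); z points along the fingers, y is the line along which they close (so a half turn about z gives the same grasp; the last joint's range is limited). The gripper opens to 85 mm and grips with 20 to 120 N. Pads are 22 mm wide; open, the fingers measure 114 mm over their backs; the gripper's body (76 mm by 85 mm) begins 54 mm behind the grasp point. The pads swing forward as they close: fully open they stand 13 mm farther back than shut.
Start: joints at [1.06, 0.494, 1.345, -0, 1.302, -0.096], TCP at [0.252, 0.572, 0.231] pointing down, gripper open.
Joint ranges: [-2.91, 2.91], [-0.82, 2.16], [0.22, 2.67], [-1.22, 4.37], [0.12, 2.79], [-3.08, 3.08]. Speed limits (rad/s): [1.89, 1.89, 2.57, 3.01, 3.01, 3.01].

INTERFACE

Orientations are given as a unit quaternion [w, x, y, z].
In Python, from station import bot, imaging gives the robot as it stands.
- The arm moves only by the shell command python3 -m handwheel 'ROWS' [FORCE]. ROWS is JSON, one flat list of numbers, 7 for each row, row after row: the opening, from 0 (shut) to 1 (fully open), then the shift along the tool's x, y, z in m, then the turn, a rotation vector about the tool's x, y, z in degrees. In form: [gripper, tx, ty, tz, wx, wy, wz, gripper, tx, ty, tz, wx, wy, wz, ...]. A call has 1 to 20 rows; each row is the pose to reach, as a shift and turn from the pose commanded when the call began, along the tool's axes at that moment; what a row does not reach only later rows make up. A row lasts 1/10 s, in which the tool goes at most 50 mm and 8.59 degrees, less where a joint would pass 70% of its speed; a pose out of reach is approached as far as the arm can. A call with a gripper value outside its range is refused whole. The fingers move at their own pace and stop on an object; FORCE is the grip in N (left out, the last holds). Time passes only in rows, so rows that repeat a pose let the fingers close. It gives the time, the measured TCP pose, the force, the opening and the grip force at its end, in the units of the state.
- bot.observe(): the state, without advancing time (a new reading comes with each control period).
- imaging.snapshot(name): name is "scene" or "top" or "wrist"; returns (picture, depth): 480x640x3 uint8, blue, green, red; 480x640 float32, m along the optical axis (not along the pixel's ray), 0 where there is no reading.
- imaging.calibration(name): a dict with "fx", "fy", "cx", "cy" (pixels), "k1" (the pictures are not rectified: a ray, as slopes to the right and down, at radius r is drawn at 1 + k1 r^2 times it, then the intrinsics apply), "extrinsics" (4x4, takes a point from camera to world coordinates). Camera axes: x right, y down, z forward; pixel columns grow to the right and rows downward; lengths in m; the calibration is good to about 2 mm. A picture is of the moment at which its call begins: read the wrist's pose just before it. calibration takes no time and is no camera call; for the wrist camera it gives the pose at the moment of the call.
- bot.finish_job(): hands the job in; it is judged then, once.
The state is a dict: "time_s": time; "joint_pos": joint angles; "joint_velocities": joint speeds; "joint_efforts": joint torques, N m; "ee_pos": TCP position; "ee_rot": TCP orientation; "contact_force": force on the tool from outside, world axes, zero at the start; "wrist_torque": the same for the moment, N m; "finger_gap": opening from 0.0 (shut) to 1.0 (fully open); "gripper_force": force on a finger pad.
Only numpy, scipy, OpenCV 4.12 (cv2) and the standard library are available. Lean on these libraries where they do the work, as an engineer would, in place of code of your own. Each camera call takes 0.05 s, during which the arm holds its last target. There are 200 camera calls.

## Working session

There is one attempt and no reset: what is moved stays moved. The work goes in short steps, Python scripts to look and compute and a shell command to move; the robot and the scene stay as the last step left them, time stands still between calls to the robot, and variables do not carry over. Pictures are saved under pics/ and viewed, at most 10 in all, crops included, and the job is handed in when it is done.

```bash
ls; mkdir -p pics; cat > h.py <<'E'
import numpy as np, cv2
from station import bot, imaging
from scipy.spatial.transform import Rotation as R
np.set_printoptions(precision=4, suppress=True)
def pts(name, uv, K=None):
    """ray slopes for pixels"""
    c=imaging.calibration(name) if K is None else K
    A=np.array([[c['fx'],0,c['cx']],[0,c['fy'],c['cy']],[0,0,1.]])
    uv=np.asarray(uv,float).reshape(-1,1,2)
    return cv2.undistortPoints(uv,A,np.array([c['k1'],0,0,0.])).reshape(-1,2), np.array(c['extrinsics'])
def onplane(name, uv, z, K=None):
    s,E=pts(name,uv,K); d=np.c_[s,np.ones(len(s))]@E[:3,:3].T; o=E[:3,3]
    return o+d*((z-o[2])/d[:,2])[:,None]
def cloud(name, depth, K=None):
    v,u=np.mgrid[:480,:640]; s,E=pts(name,np.c_[u.ravel(),v.ravel()],K)
    P=np.c_[s,np.ones(len(s))]*depth.reshape(-1,1)
    return (P@E[:3,:3].T+E[:3,3]).reshape(480,640,3)
E
python3 - <<'E'
from h import *
for n in ("scene","top"):
    p,d=imaging.snapshot(n); cv2.imwrite(f"pics/{n}.png",p); np.savez(f"{n}.npz",p=p,d=d)
    print(n,imaging.calibration(n))
s=bot.observe(); print(s, bot.grasp_offset)
E
```

```text
pics
scene {'fx': 484.4042143529977, 'fy': 484.4042143529977, 'cx': 326.70258702829136, 'cy': 243.42830341349503, 'k1': 0.03425798800525436, 'extrinsics': array([[ 0.5758,  0.461 , -0.6752,  1.3795],
       [ 0.8176, -0.3296,  0.4722, -0.6093],
       [-0.0049, -0.8239, -0.5666,  0.9083],
       [ 0.    ,  0.    ,  0.    ,  1.    ]])}
top {'fx': 507.17308304394203, 'fy': 507.17308304394203, 'cx': 322.86288201212795, 'cy': 236.48698799894615, 'k1': -0.06609806838548372, 'extrinsics': array([[-0.0077, -0.9841,  0.1773,  0.2496],
       [-1.    ,  0.0082,  0.0022, -0.0387],
       [-0.0036, -0.1772, -0.9842,  1.8535],
       [ 0.    ,  0.    ,  0.    ,  1.    ]])}
{'time_s': 0.1, 'joint_pos': array([ 1.0595,  0.4942,  1.3461,  0.    ,  1.3025, -0.0955]), 'joint_velocities': array([-0.0003, -0.0011, -0.0022,  0.0012,  0.0002,  0.0001]), 'joint_efforts': array([  0.0017, -88.358 , -38.4563,  -0.0002,   0.0052,   0.    ]), 'ee_pos': array([0.2523, 0.5715, 0.2307]), 'ee_rot': array([-0.0002,  0.2064,  0.9785, -0.0005]), 'contact_force': array([-0.8088,  0.5621,  0.0193]), 'wrist_torque': array([ 0.0235, -0.0255,  0.0184]), 'gripper_force': 0.0, 'finger_gap': 0.9996813598618344} 0.0187
```

View pics/scene.png

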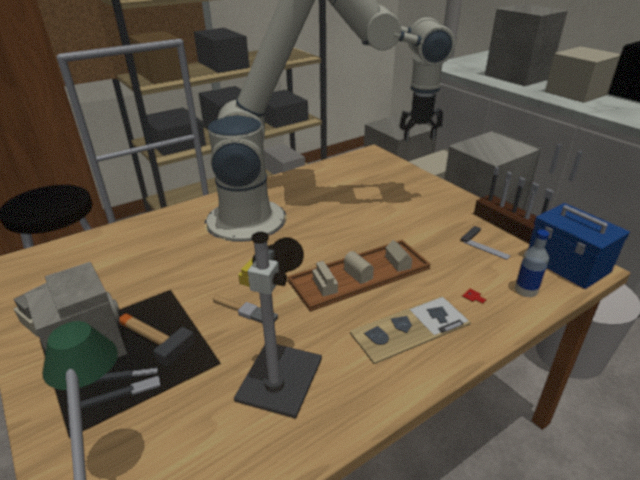

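View pics/top.png

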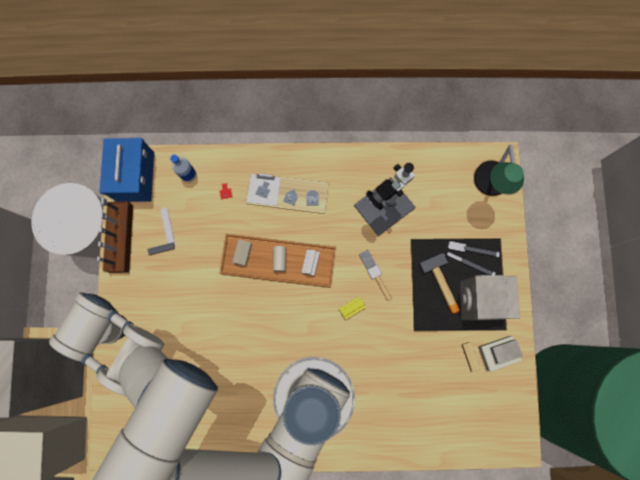

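The scene view shows the tray with three stones at about (325,277), (358,266) and (398,257). The templates are at (376,336), (401,323) and (438,315), the last one on the sheet. The top view puts the stones at (242,252), (280,259) and (311,263), with the sheet template at (265,188). The red look-alike is at (226,191) and the yellow one at (352,308). I'll enlarge this area to confirm the shapes.

```bash
python3 - <<'E'
from h import *
s=np.load('scene.npz')['p'];t=np.load('top.npz')['p']
a=cv2.resize(s[235:360,280:480],(800,500),interpolation=cv2.INTER_CUBIC)[:,:]
b=cv2.resize(t[165:290,215:415],(800,500),interpolation=cv2.INTER_CUBIC)
a=cv2.resize(a,(480,300)); b=cv2.resize(b,(480,300))
cv2.imwrite('pics/crop.png',np.vstack([a,b]))
E
```

```text
(no output)
```

View pics/crop.png

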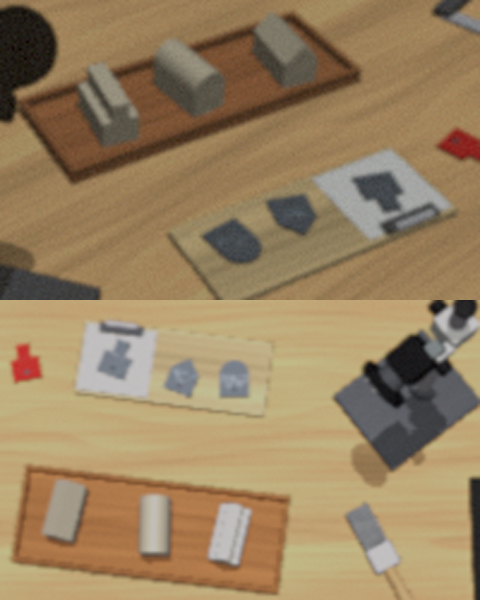

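The template on the sheet, at top (265,188), has the stepped tongue, so the stone meant is `stone_step`. That is the buff one with a ridge between two shoulders in the tray at top (311,263), scene (325,277). The red piece at (226,191) and the yellow block at (352,308) are not meant. Next I'll measure the stone and the camera.

```bash
python3 - <<'E'
from h import *
t=np.load('top.npz'); P=cloud('top',t['d']); s=np.load('scene.npz'); Q=cloud('scene',s['d'])
print('stone',P[263,311],P[259,280],P[252,242], 'scene',Q[277,325])
for nm,C in(('top',P),('scene',Q)):
  X=C.reshape(-1,3); c=P[263,311]
  m=(np.hypot(X[:,0]-c[0],X[:,1]-c[1])<.06)&(X[:,2]>.030)&(X[:,2]<.08); Y=X[m]
  rect=cv2.minAreaRect((Y[:,:2]*1000).astype(np.float32)); print(nm,m.sum(),rect,cv2.boxPoints(rect).tolist(), np.percentile(Y[:,2],[5,50,95]))
  tt=Y[Y[:,2]>.057]; print(' tongue',len(tt),cv2.minAreaRect((tt[:,:2]*1000).astype(np.float32)) if len(tt)>5 else '')
  m=(X[:,0]>.35)&(X[:,0]<.85)&(X[:,1]<-.08)&(X[:,1]>-.4)&(X[:,2]>.2)&(X[:,2]<.5); Y=X[m]
  print(' cam',len(Y),Y.min(0),Y.max(0))
  idx=np.argwhere(m.reshape(480,640)); print(' px',idx.min(0),idx.max(0))
w=imaging.calibration('wrist'); o=bot.observe()
T=np.eye(4); q=o['ee_rot']; T[:3,:3]=R.from_quat(q[[1,2,3,0]]).as_matrix(); T[:3,3]=o['ee_pos']
print(w, np.linalg.inv(T)@w['extrinsics']); print(T)
E
```

```text
stone [0.4752 0.0079 0.0748] [0.4912 0.1181 0.0686] [0.5181 0.2549 0.0632] scene [ 0.5079 -0.0063  0.0659]
top 315 ((483.23516845703125, 13.175745010375977), (46.191131591796875, 86.3086929321289), 75.83344268798828) [[435.74078369140625, 1.3442134857177734], [519.4246826171875, -19.77910614013672], [530.7295532226562, 25.00727653503418], [447.045654296875, 46.13059616088867]] [0.0386 0.0542 0.0735]
 tongue 149 ((482.91046142578125, 13.227992057800293), (22.06525230407715, 84.32801818847656), 76.36438751220703)
 cam 974 [ 0.6117 -0.3179  0.2869] [ 0.7536 -0.1679  0.4337]
 px [162 365] [209 414]
scene 447 ((481.9837341308594, 8.724952697753906), (47.27493667602539, 88.87842559814453), 75.8506851196289) [[433.11456298828125, -3.3322486877441406], [519.2965698242188, -25.058551788330078], [530.8529052734375, 20.782154083251953], [444.6708984375, 42.50845718383789]] [0.0335 0.0502 0.0699]
 tongue 189 ((481.7021484375, 9.005674362182617), (23.623489379882812, 87.88532257080078), 77.03828430175781)
 cam 2831 [ 0.6182 -0.3214  0.2   ] [ 0.7546 -0.17    0.427 ]
 px [231 248] [331 303]
{'fx': 349.46837253745286, 'fy': 349.46837253745286, 'cx': 322.86256585344415, 'cy': 240.28004972170785, 'k1': -0.02984879854684249, 'extrinsics': array([[ 0.4039,  0.873 ,  0.2735,  0.1824],
       [ 0.9148, -0.3853, -0.1214,  0.6028],
       [-0.0006,  0.2992, -0.9542,  0.3741],
       [ 0.    ,  0.    ,  0.    ,  1.    ]])} [[-0.     -0.9541 -0.2993  0.0766]
 [ 1.     -0.0002  0.0005  0.0002]
 [-0.0005 -0.2993  0.9541 -0.1433]
 [ 0.      0.      0.      1.    ]]
[[-0.9148  0.4039 -0.0006  0.2523]
 [ 0.4039  0.9148 -0.001   0.5715]
 [ 0.0001 -0.0011 -1.      0.2307]
 [ 0.      0.      0.      1.    ]]
```

```bash
python3 - <<'E'
from h import *
t=np.load('top.npz'); P=cloud('top',t['d']).reshape(-1,3); Q=cloud('scene',np.load('scene.npz')['d']).reshape(-1,3)
X=np.r_[P,Q]; X=X[(X[:,0]>.35)&(X[:,0]<.85)&(X[:,1]<-.08)&(X[:,1]>-.42)]
for a,b in((.005,.025),(.03,.2),(.2,.24),(.24,.27),(.27,.3),(.3,.33),(.33,.36),(.36,.39),(.39,.45)):
  Y=X[(X[:,2]>a)&(X[:,2]<b)]
  if len(Y)>5: print(a,b,len(Y),np.percentile(Y,[2,50,98],axis=0).round(3).tolist())
Y=X[(X[:,2]>.011)&(X[:,2]<.022)]; print(cv2.minAreaRect((Y[:,:2]*1000).astype(np.float32)))
Y=X[(X[:,2]>.25)&(X[:,2]<.375)]; m=Y[:,:2].mean(0); print(m,np.linalg.svd(Y[:,:2]-m,full_matrices=False)[2])
E
```

```text
0.005 0.025 9386 [[0.363, -0.413, 0.005], [0.651, -0.278, 0.015], [0.81, -0.101, 0.023]]
0.03 0.2 1197 [[0.447, -0.418, 0.031], [0.717, -0.3, 0.053], [0.731, -0.271, 0.193]]
0.2 0.24 176 [[0.71, -0.303, 0.201], [0.722, -0.296, 0.22], [0.726, -0.281, 0.239]]
0.24 0.27 144 [[0.71, -0.304, 0.241], [0.722, -0.296, 0.255], [0.725, -0.281, 0.27]]
0.27 0.3 209 [[0.637, -0.303, 0.271], [0.717, -0.29, 0.288], [0.725, -0.185, 0.3]]
0.3 0.33 735 [[0.618, -0.319, 0.302], [0.69, -0.227, 0.321], [0.745, -0.174, 0.33]]
0.33 0.36 1853 [[0.629, -0.317, 0.331], [0.694, -0.262, 0.345], [0.747, -0.182, 0.359]]
0.36 0.39 242 [[0.675, -0.304, 0.36], [0.72, -0.293, 0.372], [0.726, -0.253, 0.389]]
0.39 0.45 446 [[0.7, -0.306, 0.392], [0.718, -0.293, 0.422], [0.728, -0.276, 0.43]]
((599.2831420898438, -250.09817504882812), (339.6277160644531, 497.44195556640625), 89.80083465576172)
[ 0.6945 -0.2551] [[-0.595   0.8037]
 [-0.8037 -0.595 ]]
```

```bash
cat >> h.py <<'E'
def mat(phi,tau):
    """tool rotation: x heading phi, fingers tilted by tau towards -x side (deg)"""
    f,t=np.radians([phi,tau]); h=np.array([np.cos(f),np.sin(f),0]); u=np.array([0,0,1.])
    x=np.cos(t)*h-np.sin(t)*u; z=-np.sin(t)*h-np.cos(t)*u
    return np.c_[x,np.cross(z,x),z]
def rel(p,M):
    o=bot.observe(); T=R.from_quat(o['ee_rot'][[1,2,3,0]]).as_matrix()
    print('shift',T.T@(np.asarray(p)-o['ee_pos']),'turn',np.degrees(R.from_matrix(T.T@M).as_rotvec()))
E
python3 -c "
from h import *
rel([.52,-.04,.22],mat(130,40))"
```

```text
shift [-0.4919 -0.4512  0.0112] turn [  9.0717 -39.2821  25.1216]
```

```bash
python3 -m handwheel '[1,-0.492,-0.451,0.011,9,-39.3,25, 1,-0.492,-0.451,0.011,9,-39.3,25, 1,-0.492,-0.451,0.011,9,-39.3,25, 1,-0.492,-0.451,0.011,9,-39.3,25, 1,-0.492,-0.451,0.011,9,-39.3,25, 1,-0.492,-0.451,0.011,9,-39.3,25, 1,-0.492,-0.451,0.011,9,-39.3,25, 1,-0.492,-0.451,0.011,9,-39.3,25, 1,-0.492,-0.451,0.011,9,-39.3,25, 1,-0.492,-0.451,0.011,9,-39.3,25, 1,-0.492,-0.451,0.011,9,-39.3,25, 1,-0.492,-0.451,0.011,9,-39.3,25, 1,-0.492,-0.451,0.011,9,-39.3,25, 1,-0.492,-0.451,0.011,9,-39.3,25, 1,-0.492,-0.451,0.011,9,-39.3,25, 1,-0.492,-0.451,0.011,9,-39.3,25, 1,-0.492,-0.451,0.011,9,-39.3,25, 1,-0.492,-0.451,0.011,9,-39.3,25]'
python3 - <<'E'
from h import *
K=imaging.calibration('wrist'); p,d=imaging.snapshot('wrist'); cv2.imwrite('pics/w1.png',p); np.savez('w1.npz',p=p,d=d,E=K['extrinsics'])
print(bot.observe()['time_s'],bot.observe()['joint_pos'],K['extrinsics'])
rel([.52,-.04,.22],mat(130,40))
E
```

```text
time_s: 1.9
ee_pos: [0.5202, -0.0385, 0.2202]
ee_rot: [0.31, 0.396, 0.852, -0.143]
contact_force: [0.4, 0.6, -0.0]
finger_gap: 0.999
gripper_force: 0.0
1.95 [ 0.1695  0.3244  1.9806 -1.0069  0.7131  0.2192] [[ 0.7635  0.347   0.5447  0.4232]
 [ 0.6458 -0.4126 -0.6425  0.0764]
 [ 0.0018  0.8423 -0.5391  0.281 ]
 [ 0.      0.      0.      1.    ]]
shift [-0.0005 -0.0011  0.0008] turn [ 0.2079 -0.0243  0.1159]
```

View pics/w1.png

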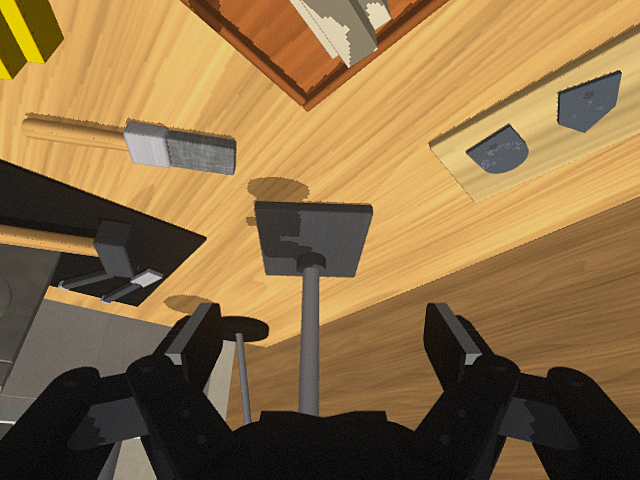

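The wrist view shows the stand's base plate at (313,240) and its column at (310,340). The gripper hides the lens, so I'll look sideways instead, turning the wrist so the lens falls in the free upper right.

```bash
python3 - <<'E'
from h import *
for psi,rho in((40,-45),(220,45)):
    M=mat(psi,0)@R.from_rotvec([np.radians(rho),0,0]).as_matrix()
    cam=np.array([.48,.02,.28]); p=cam-M@[.0766,0,-.1433]; print(p)
    C=M@np.array([[0,-.9541,-.2993],[1,0,0],[0,-.2993,.9541]]); l=C.T@(np.array([.63,-.18,.305])-cam); print(323+349*l[0]/l[2],240+349*l[1]/l[2],l[2])
    rel(p,M)
E
```

```text
[ 0.4865 -0.1069  0.1787]
758.4708772807974 162.60012512776208 0.15563045715127966
shift [ 0.0034 -0.07    0.0512] turn [-3.7796 -4.114  90.0437]
[ 0.6038 -0.0084  0.1787]
-136.60237352915578 96.66037138133467 0.14745905506726023
shift [0.0031 0.0832 0.0518] turn [  4.1119  -3.7777 -89.8303]
```

```bash
python3 - <<'E'
from h import *
for psi,rho,cam in((40,-65,(.45,.06,.28)),(60,-65,(.45,.06,.28)),(25,-65,(.45,.06,.28)),(220,65,(.45,.06,.28))):
    M=mat(psi,0)@R.from_rotvec([np.radians(rho),0,0]).as_matrix()
    cam=np.array(cam); p=cam-M@[.0766,0,-.1433]; print(p)
    C=M@np.array([[0,-.9541,-.2993],[1,0,0],[0,-.2993,.9541]]); l=C.T@(np.array([.63,-.18,.305])-cam); print(323+349*l[0]/l[2],240+349*l[1]/l[2],l[2])
    rel(p,M)
E
```

```text
[ 0.4748 -0.0887  0.2194]
528.2003348613648 154.12120839111037 0.25384780483790426
shift [-0.0064 -0.0671  0.0063] turn [-19.4486 -19.8092  88.5054]
[ 0.5242 -0.0713  0.2194]
507.2604713396355 293.9388582231964 0.263750503413342
shift [-0.0206 -0.0181  0.0183] turn [-30.8554  -6.852   75.7163]
[ 0.4355 -0.0901  0.2194]
550.2785597786432 30.352067208902582 0.22531609646479023
shift [ 0.0123 -0.098  -0.0094] turn [-10.153  -29.7507  97.3018]
[0.5922 0.0097 0.2194]
109.55465680382835 105.96870919337556 0.24404212233708095
shift [-0.0067  0.0861  0.0068] turn [ 19.8027 -19.4422 -88.3687]
```

```bash
python3 -m handwheel '[1,-0.006,-0.067,0.006,-19.4,-19.8,88.5, 1,-0.006,-0.067,0.006,-19.4,-19.8,88.5, 1,-0.006,-0.067,0.006,-19.4,-19.8,88.5, 1,-0.006,-0.067,0.006,-19.4,-19.8,88.5, 1,-0.006,-0.067,0.006,-19.4,-19.8,88.5, 1,-0.006,-0.067,0.006,-19.4,-19.8,88.5, 1,-0.006,-0.067,0.006,-19.4,-19.8,88.5, 1,-0.006,-0.067,0.006,-19.4,-19.8,88.5, 1,-0.006,-0.067,0.006,-19.4,-19.8,88.5, 1,-0.006,-0.067,0.006,-19.4,-19.8,88.5, 1,-0.006,-0.067,0.006,-19.4,-19.8,88.5, 1,-0.006,-0.067,0.006,-19.4,-19.8,88.5, 1,-0.006,-0.067,0.006,-19.4,-19.8,88.5, 1,-0.006,-0.067,0.006,-19.4,-19.8,88.5, 1,-0.006,-0.067,0.006,-19.4,-19.8,88.5]'
python3 - <<'E'
from h import *
K=imaging.calibration('wrist'); p,d=imaging.snapshot('wrist'); cv2.imwrite('pics/w2.png',p); np.savez('w2.npz',p=p,d=d,E=K['extrinsics'])
print(bot.observe()['joint_pos'],K['extrinsics'])
E
```

```text
time_s: 3.45
ee_pos: [0.4498, 0.0057, 0.2979]
ee_rot: [0.48, 0.821, 0.276, 0.14]
contact_force: [0.6, 1.3, -0.6]
finger_gap: 0.999
gripper_force: 0.0
[ 0.5563  0.3174  2.0548 -1.2226  1.17    2.2461] [[ 0.3186 -0.9198  0.2289  0.4414]
 [-0.3877 -0.3468 -0.854   0.1523]
 [ 0.865   0.1833 -0.4671  0.3672]
 [ 0.      0.      0.      1.    ]]
```

View pics/w2.png

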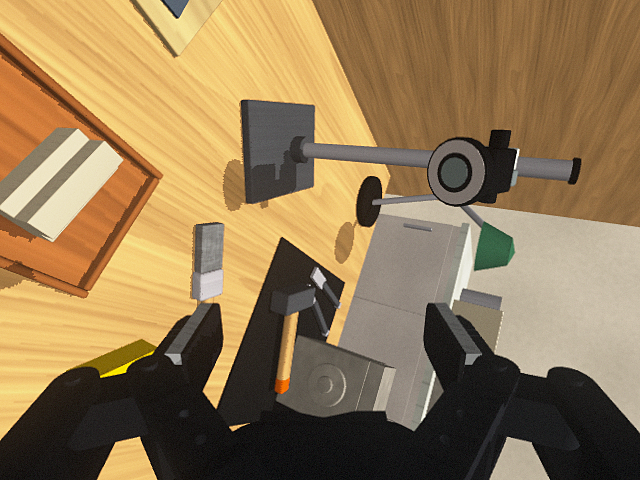

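The lens and its white ring are clear at (456,172). The ring is seen from nearly in front.

```bash
python3 - <<'E'
from h import *
z=np.load('w2.npz'); p=z['p']; K=imaging.calibration('wrist'); K['extrinsics']=z['E']; C=cloud('wrist',z['d'],K)
hsv=cv2.cvtColor(p,cv2.COLOR_BGR2HSV); v,u=np.mgrid[:480,:640]
r=np.hypot(u-456,v-172)
m=(r<40)&(hsv[...,2]>120)&(hsv[...,1]<50)&(z['d']>0)
n,l,st,_=cv2.connectedComponentsWithStats(m.astype(np.uint8)); k=1+st[1:,4].argmax(); m=l==k; print(st[k])
cs=max(cv2.findContours(m.astype(np.uint8),cv2.RETR_EXTERNAL,cv2.CHAIN_APPROX_NONE)[0],key=len); el=cv2.fitEllipse(cs); print(el)
Y=C[cv2.erode(m.astype(np.uint8),np.ones((3,3)))>0]
for _ in range(3):
    c=Y.mean(0); N=np.linalg.svd(Y-c,full_matrices=False)[2][2]; e=(Y-c)@N; Y=Y[abs(e)<2.5*e.std()+1e-4]
if N@(z['E'][:3,3]-c)<0: N=-N
print(len(Y),e.std(),'c',c,'N',N)
s,E=pts('wrist',[el[0]],K); d=E[:3,:3]@[*s[0],1]; o=E[:3,3]; ctr=o+d*((c-o)@N)/(d@N); print('ellipse ctr',ctr)
rim=pts('wrist',cs.reshape(-1,2),K)[0]; D=np.c_[rim,np.ones(len(rim))]@E[:3,:3].T; W=o+D*(((c-o)@N)/(D@N))[:,None]; rr=np.linalg.norm(W-ctr,axis=1); print('rim radius',rr.mean(),rr.std(),rr.min(),rr.max())
print('heading',np.degrees(np.arctan2(N[1],N[0])),'tilt',np.degrees(np.arcsin(-N[2])))
col=np.array([.716,-.2925]);print('heading from column',np.degrees(np.arctan2(*(ctr[:2]-col)[::-1])))
print('glass depth pt', C[172,456], (C[168:177,452:461].reshape(-1,3)-ctr)@N)
# stone
mm=(abs(C[...,2]-.067)<.006)&(abs(C[...,0]-.483)<.07)&(abs(C[...,1]-.011)<.05)&(u<200)
Y=C[mm]; print('tongue',mm.sum(),cv2.minAreaRect((Y[:,:2]*1000).astype(np.float32)))
E
```

```text
[429 141  56  63 801]
((456.1794738769531, 171.35804748535156), (50.34685516357422, 57.83494567871094), 17.413856506347656)
4 0.00036072455253618134 c [ 0.6358 -0.2063  0.2825] N [-0.5515  0.7804 -0.2945]
ellipse ctr [ 0.6401 -0.1955  0.3033]
rim radius 0.02780088184233718 0.004450868245719048 0.018367204729506263 0.03485681132396433
heading 125.24996964748773 tilt 17.12947323863448
heading from column 128.04187165203308
glass depth pt [ 0.638  -0.1932  0.3037] [0.0031 0.0029 0.003  0.0042 0.0045 0.0033 0.0027 0.0048 0.0049 0.0035
 0.0034 0.0047 0.004  0.0037 0.0032 0.0036 0.0047 0.0054 0.0037 0.0037
 0.0032 0.0034 0.0033 0.0037 0.0033 0.0035 0.0054 0.0051 0.0033 0.0036
 0.0026 0.0045 0.0041 0.0038 0.0054 0.0042 0.0037 0.0028 0.0023 0.0032
 0.0028 0.0042 0.0035 0.0038 0.0049 0.0033 0.004  0.0032 0.0042 0.0037
 0.0041 0.004  0.004  0.0036 0.0028 0.0023 0.0039 0.0042 0.0032 0.0035
 0.0038 0.0053 0.0044 0.002  0.0024 0.0027 0.0037 0.0034 0.0045 0.0055
 0.0027 0.0041 0.0024 0.0022 0.0033 0.0033 0.0031 0.0042 0.0046 0.0039
 0.0031]
tongue 3616 ((480.3682556152344, 10.009079933166504), (23.13385581970215, 85.39171600341797), 76.11762237548828)
```

```bash
python3 - <<'E'
from h import *
z=np.load('w2.npz'); p=z['p']; K=imaging.calibration('wrist'); K['extrinsics']=z['E']; C=cloud('wrist',z['d'],K); E=z['E'];o=E[:3,3]
hsv=cv2.cvtColor(p,cv2.COLOR_BGR2HSV); v,u=np.mgrid[:480,:640]
m=(np.hypot(u-456,v-172)<36)&(hsv[...,2]>100)&(hsv[...,1]<60)&(z['d']>0)
med=np.median(z['d'][m]); Y=C[m&(abs(z['d']-med)<.03)]; rng=np.random.default_rng(0); best=0
for _ in range(500):
    a=Y[rng.choice(len(Y),3,False)]; n=np.cross(a[1]-a[0],a[2]-a[0]); n/=np.linalg.norm(n)+1e-12
    k=abs((Y-a[0])@n)<.002
    if k.sum()>best: best=k.sum(); B=k
Y=Y[B]; c=Y.mean(0); _,S,V=np.linalg.svd(Y-c,full_matrices=False); N=V[2]; N*=np.sign(N@(o-c))
print(med,m.sum(),len(Y),((Y-c)@N).std(),'c',c,'N',N)
print('heading',np.degrees(np.arctan2(N[1],N[0])),'tilt',np.degrees(np.arcsin(-N[2])))
# rim circle of inliers in plane
q=(Y-c)@V[:2].T; cc,rad=cv2.minEnclosingCircle((q*1000).astype(np.float32)); ctr=c+V[:2].T@(np.array(cc)/1000); print('ctr',ctr,'rad',rad)
g=C[166:179,450:463].reshape(-1,3); print('glass',g.mean(0),((g-ctr)@N).mean())
cv2.imwrite('pics/lens.png',cv2.resize(p[125:220,405:525],(480,380),interpolation=cv2.INTER_NEAREST))
E
```

```text
0.37051675 1858 1664 0.0007114411801824341 c [ 0.6382 -0.1928  0.3043] N [-0.5501  0.73   -0.4056]
heading 126.99893046182581 tilt 23.92559826440578
ctr [ 0.6386 -0.1942  0.3013] rad 34.369712829589844
glass [ 0.6375 -0.1924  0.3038] 0.0009154264323828212
```

View pics/lens.png

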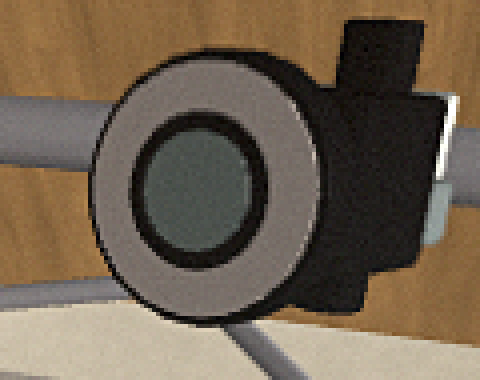

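```bash
python3 -c "
from h import *
rel([.481,.0105,.16],mat(166,0))"
```

```text
shift [ 0.0334 -0.1105  0.0828] turn [  29.031    67.4613 -114.5217]
```

```bash
python3 -c "
from h import *
o=bot.observe();T=R.from_quat(o['ee_rot'][[1,2,3,0]]); v=(T.inv()*R.from_matrix(mat(166,0))).as_rotvec()
for f in np.linspace(0,1,9):
  M=(T*R.from_rotvec(v*f)).as_matrix(); print(f,M[:,2],M[:,0])
rel([.47,.01,.28],mat(140,15))"
```

```text
0.0 [ 0.4958 -0.7109 -0.4988] [ 0.8079  0.5882 -0.0352]
0.125 [ 0.5747 -0.59   -0.5671] [ 0.6215  0.7655 -0.1667]
0.25 [ 0.6096 -0.4568 -0.6478] [ 0.379   0.8858 -0.2679]
0.375 [ 0.5977 -0.3228 -0.7338] [ 0.1018  0.9385 -0.3299]
0.5 [ 0.5399 -0.1999 -0.8176] [-0.1859  0.9191 -0.3474]
0.625 [ 0.4413 -0.0986 -0.8919] [-0.459   0.8293 -0.3188]
0.75 [ 0.3105 -0.028  -0.9501] [-0.6936  0.6769 -0.2466]
0.875 [ 0.159   0.0059 -0.9873] [-0.8691  0.4752 -0.1372]
1.0 [-0. -0. -1.] [-0.9703  0.2419  0.    ]
shift [ 0.02   -0.0099  0.0178] turn [ 27.4179  43.987  -94.6698]
```

Tilt falls steadily along this path. I'll make the turn with the height kept first, then descend to 0.16.

```bash
python3 -m handwheel '[1,0.03,-0.04,0,29,67.5,-114.5, 1,0.03,-0.04,0,29,67.5,-114.5, 1,0.03,-0.04,0,29,67.5,-114.5, 1,0.03,-0.04,0,29,67.5,-114.5, 1,0.03,-0.04,0,29,67.5,-114.5, 1,0.03,-0.04,0,29,67.5,-114.5, 1,0.03,-0.04,0,29,67.5,-114.5, 1,0.03,-0.04,0,29,67.5,-114.5, 1,0.03,-0.04,0,29,67.5,-114.5, 1,0.03,-0.04,0,29,67.5,-114.5, 1,0.03,-0.04,0,29,67.5,-114.5, 1,0.03,-0.04,0,29,67.5,-114.5, 1,0.03,-0.04,0,29,67.5,-114.5, 1,0.03,-0.04,0,29,67.5,-114.5, 1,0.03,-0.04,0,29,67.5,-114.5, 1,0.0334,-0.1105,0.083,29,67.5,-114.5, 1,0.0334,-0.1105,0.083,29,67.5,-114.5, 1,0.0334,-0.1105,0.083,29,67.5,-114.5, 1,0.0334,-0.1105,0.083,29,67.5,-114.5, 1,0.0334,-0.1105,0.083,29,67.5,-114.5]' 80
python3 - <<'E'
from h import *
K=imaging.calibration('wrist'); p,d=imaging.snapshot('wrist'); cv2.imwrite('pics/w3.png',p); C=cloud('wrist',d,K)
m=(abs(C[...,2]-.067)<.006)&(abs(C[...,0]-.483)<.07)&(abs(C[...,1]-.011)<.05)
v,u=np.nonzero(m); print('px',u.min(),u.max(),v.min(),v.max()); Y=C[m]; print('tongue',len(Y),cv2.minAreaRect((Y[:,:2]*1000).astype(np.float32)),np.median(Y[:,2]))
rel([.481,.0105,.16],mat(166,0))
E
```

```text
time_s: 5.5
ee_pos: [0.4825, 0.0078, 0.1585]
ee_rot: [-0.004, 0.12, 0.993, 0.001]
contact_force: [-0.1, 0.4, -0.9]
finger_gap: 1.006
gripper_force: 0.0
px 308 339 180 296
tongue 3608 ((480.189697265625, 9.371207237243652), (22.00176429748535, 85.00775909423828), 76.45360565185547) 0.06771120646647255
shift [ 0.0029  0.002  -0.0012] turn [ 0.018  -0.4575  0.3741]
```

View pics/w3.png

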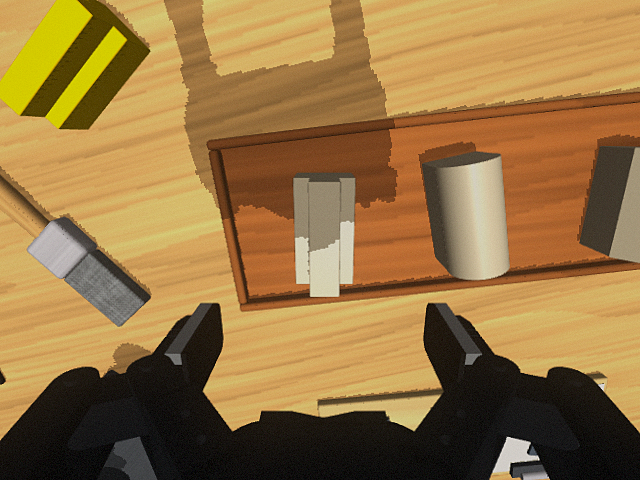

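The stepped stone at (324,237) lies parallel to and midway between the fingers, with the round stone well clear at (470,215). Now I'll go down.

```bash
python3 -m handwheel '[1,0.003,0.001,0.04,0,-0.4,0.4, 1,0.003,0.001,0.08,0,-0.4,0.4, 1,0.003,0.001,0.115,0,-0.4,0.4, 1,0.003,0.001,0.14,0,-0.4,0.4, 1,0.003,0.001,0.1465,0,-0.4,0.4, 1,0.003,0.001,0.1465,0,-0.4,0.4, 1,0.003,0.001,0.1465,0,-0.4,0.4]'
python3 -c "
from h import *
rel([.480,.0095,.012],mat(166.2,0))"
```

```text
time_s: 6.25
ee_pos: [0.4796, 0.0098, 0.0137]
ee_rot: [0.002, 0.127, 0.992, 0.001]
contact_force: [0.1, 0.3, 0.2]
finger_gap: 1.005
gripper_force: 0.0
shift [-0.0004 -0.0002  0.0017] turn [ 0.0981  0.2738 -0.7577]
```

Now close, then lift.

```bash
python3 -m handwheel '[0,0,0,0,0,0,0, 0,0,0,0,0,0,0, 0,0,0,0,0,0,0, 0,0,0,0,0,0,0, 0,0,0,0,0,0,0, 0,0,0,0,0,0,0, 0,0,0,0,0,0,0, 0,0,0,0,0,0,0, 0,0,0,0,0,0,0, 0,0,0,0,0,0,0]' 90
python3 -c "
from h import *
o=bot.observe();print(o['ee_pos'],o['finger_gap'],o['gripper_force'],o['contact_force'])"
```

```text
time_s: 7.25
ee_pos: [0.4795, 0.0096, 0.0136]
ee_rot: [0.002, 0.127, 0.992, 0.001]
contact_force: [-3.0, -0.2, 19.2]
finger_gap: 0.526
gripper_force: 90.3
[0.4795 0.0096 0.0136] 0.5258128980349162 90.26191592216492 [-3.0054 -0.1768 19.2257]
```

```bash
python3 -m handwheel '[0,0,0,-0.02,0,0,0, 0,0,0,-0.05,0,0,0, 0,0,0,-0.085,0,0,0, 0,0,0,-0.12,0,0,0, 0,0,0,-0.15,0,0,0, 0,0,0,-0.17,0,0,0, 0,0,0,-0.17,0,0,0, 0,0,0,-0.17,0,0,0, 0,0,0,-0.17,0,0,0]'
python3 - <<'E'
from h import *
o=bot.observe(); print(o['finger_gap'],o['gripper_force'])
K=imaging.calibration('wrist'); p,d=imaging.snapshot('wrist'); cv2.imwrite('pics/w4.png',p)
T=R.from_quat(o['ee_rot'][[1,2,3,0]]).as_matrix(); C=(cloud('wrist',d,K)-o['ee_pos'])@T
np.save('c4.npy',C)
m=(abs(C[...,1])<.008)&(abs(C[...,0])<.07)&(C[...,2]>-.08)&(C[...,2]<-.03); Y=C[m]
v,u=np.nonzero(m);print('px',u.min(),u.max(),v.min(),v.max(),len(Y),Y.min(0),Y.max(0))
a=np.polyfit(Y[:,0],Y[:,2],1); print('top line z=a x+b',a,'pitch deg',np.degrees(np.arctan(a[0])))
L=np.array([.6375,-.193,.303]); M=mat(127.5,23.9); f=L+.15*M[:,0]; print('focus',f)
p=f-M@[-.0432,0,-.0224]; print('tcp',p); rel(p,M); rel(p+.10*M[:,0],M)
E
```

```text
time_s: 8.15
ee_pos: [0.4776, 0.0097, 0.1813]
ee_rot: [0.001, 0.127, 0.992, 0.001]
contact_force: [-0.9, -0.5, -4.7]
finger_gap: 0.524
gripper_force: 94.9
0.524336859401612 94.86955046653748
px 288 356 238 432 10459 [-0.0114 -0.008  -0.08  ] [ 0.0421  0.008  -0.03  ]
top line z=a x+b [ 0.2143 -0.0594] pitch deg 12.098251031887752
focus [ 0.554  -0.0842  0.2422]
tcp [ 0.5355 -0.0601  0.2042]
shift [-0.0735 -0.0529 -0.023 ] turn [  7.9911 -22.9921  37.3669]
shift [-0.0014  0.0032  0.0175] turn [  7.9911 -22.9921  37.3669]
```

View pics/w4.png

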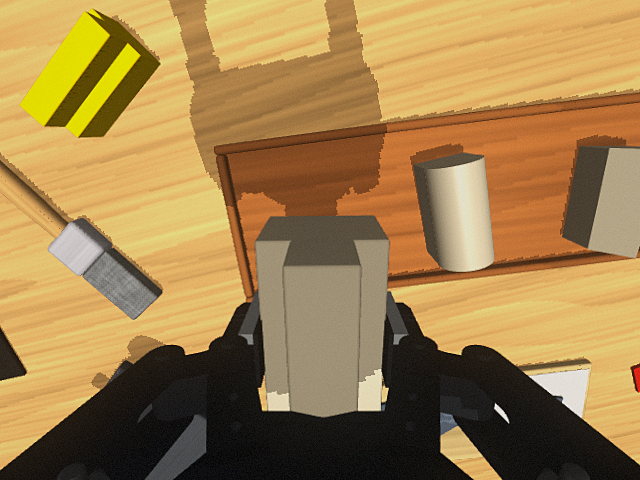

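The stone is held, with its tongue top at (320,340) and its near end face around (322,245). I'll refit its top alone to check for pitch and offset.

```bash
python3 - <<'E'
from h import *
C=np.load('c4.npy')
Y=C[275:400,300:346].reshape(-1,3); a=np.polyfit(Y[:,0],Y[:,2],1); print('top',a,np.degrees(np.arctan(a[0])),Y.min(0),Y.max(0))
b=np.polyfit(Y[:,1],Y[:,2],1); print('roll',np.degrees(np.arctan(b[0])))
F=C[222:258,305:340].reshape(-1,3); print('face',F.mean(0), np.polyfit(F[:,2],F[:,0],1))
sh=C[255:262]; print('tongue edges at row 300', [C[300,u] for u in (286,358)], C[350,[286,358],1])
E
```

```text
top [-0.1622 -0.0516] -9.211949980850207 [-0.0046 -0.007  -0.1433] [ 0.0766  0.0073 -0.0524]
roll -0.19814175558966207
face [ 0.0417 -0.     -0.0302] [-0.1109  0.0384]
tongue edges at row 300 [array([ 0.0311, -0.0101, -0.0545]), array([ 0.0311,  0.0102, -0.0545])] [-0.0107  0.0108]
```

```bash
python3 - <<'E'
from h import *
C=np.load('c4.npy')
Y=C[275:400,300:346].reshape(-1,3); Y=Y[Y[:,2]>-.09]; a=np.polyfit(Y[:,0],Y[:,2],1); r=Y[:,2]-np.polyval(a,Y[:,0]); print('top',a,np.degrees(np.arctan(a[0])),r.std(),Y.min(0),Y.max(0))
b=np.polyfit(Y[:,1],Y[:,2],1); print('roll',np.degrees(np.arctan(b[0])))
E
```

```text
top [-0.0081 -0.054 ] -0.4623630366900094 0.0005275674370632622 [-0.0046 -0.007  -0.0561] [ 0.0392  0.0073 -0.0524]
roll -0.09110878655530726
```

Top pitch is −0.5° and the end position is as expected, so the stone hasn't slipped. I'll turn at a standoff first, then move in gently.

```bash
python3 -m handwheel '[0,0,0,0,1.1,-3.3,5.3, 0,0,0,0,2.3,-6.6,10.7, 0,0,0,0,3.4,-9.9,16, 0,0,0,0,4.6,-13.1,21.4, 0,0,0,0,5.7,-16.4,26.7, 0,0,0,0,6.9,-19.7,32, 0,0,0,0,8,-23,37.4, 0,-0.01,-0.007,-0.003,8,-23,37.4, 0,-0.025,-0.018,-0.008,8,-23,37.4, 0,-0.04,-0.029,-0.013,8,-23,37.4, 0,-0.055,-0.04,-0.017,8,-23,37.4, 0,-0.066,-0.048,-0.021,8,-23,37.4, 0,-0.0735,-0.053,-0.023,8,-23,37.4, 0,-0.0735,-0.053,-0.023,8,-23,37.4, 0,-0.0735,-0.053,-0.023,8,-23,37.4, 0,-0.0735,-0.053,-0.023,8,-23,37.4, 0,-0.0735,-0.053,-0.023,8,-23,37.4]'
python3 - <<'E'
from h import *
o=bot.observe(); print(o['finger_gap'],o['gripper_force'],o['joint_pos'],abs(o['joint_velocities']).max())
L=np.array([.6375,-.193,.303]); M=mat(127.5,23.9); f=L+.15*M[:,0]; rel(f-M@[-.0432,0,-.0224],M)
ims=[]
for n in('scene','top'):
    p,d=imaging.snapshot(n); np.savez(n+'2.npz',p=p,d=d)
    ims.append(p[200:320,220:380] if n=='scene' else p[140:260,300:460])
cv2.imwrite('pics/fin.png',cv2.resize(np.vstack(ims),(800*3//5*1,720*1//2*1) if 0 else (400,600),interpolation=cv2.INTER_CUBIC))
# stone end from wrist view
K=imaging.calibration('wrist'); p,d=imaging.snapshot('wrist'); T=R.from_quat(o['ee_rot'][[1,2,3,0]]).as_matrix(); C=(cloud('wrist',d,K)-o['ee_pos'])@T
F=C[222:258,305:340].reshape(-1,3); print('face',F.mean(0)); Y=C[275:400,300:346].reshape(-1,3); Y=Y[(Y[:,2]>-.09)]; print('top',np.polyfit(Y[:,0],Y[:,2],1))
E
```

```text
time_s: 9.9
ee_pos: [0.5358, -0.0597, 0.2055]
ee_rot: [0.187, 0.433, 0.877, -0.091]
contact_force: [-0.2, 0.3, -4.5]
finger_gap: 0.523
gripper_force: 94.6
0.5228573516806182 94.6016800403595 [-0.0254  0.3311  1.819  -0.4677  0.7743 -0.378 ] 0.005166720924855163
shift [ 0.0005 -0.0005  0.0012] turn [ 0.0763  0.0819 -0.0146]
face [ 0.0414  0.     -0.0304]
top [-0.0073 -0.0541]
```

View pics/fin.png

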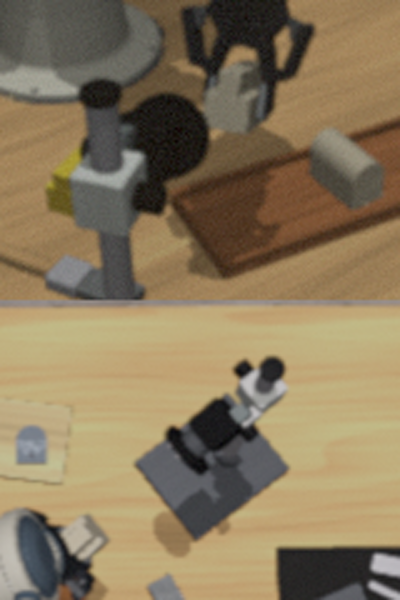

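The stone is held upright in front of the lens, at scene-crop (235,95) with the lens at (170,135), clear of the stand. The TCP is within 1.5 mm and 0.1° of the target, it hasn't slipped, and it's at rest. Handing in.

```bash
python3 -c "
from station import bot
print(bot.finish_job())"
```

```text
the job is handed in; nothing more can be done
None
```

I gripped `stone_step`, which matches the stepped template on the job sheet, and handed the job in with it still in the fingers: at rest, crown up, one end square to the lens and about 150 mm in front of the glass by my measurements. The hand-in returned no verdict.

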